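# Break down a gearbox gear stack

### The job

The parts off the gearbox output shaft are stacked on the bench; take the stack down from the top, one part at a time, and put each part where it belongs before you take the next. Slide the spacer sleeve, upright, into the bore of the tail housing until its red ring is at the mouth, lay the worn ball bearing in the middle of the red scrap tray, the brass synchro ring in the middle of the black surface plate, and last the gear in the middle of the round steel dish. Set the parts down flat without dropping them, and leave the travel mug and the ratchet where they are.

Things in the scene. Friction and masses are not known exactly. Their poses are not given: they have to be found in the camera images.
- sleeve_center (a point): Centre (half-way up) of the bright steel spacer sleeve, topmost part of the stack: a plain upright tube, outer diameter 32 mm, bore 26 mm, 70 mm long, about 0.11 kg, loose. z is its axis. A 5 mm wide red painted ring begins 25 mm above its lower end. In the stack its lower end stands on the bearing's flat top, 55 mm above the bench. Home in the housing, 25 mm are inside and 45 mm stand out (from the lower edge of the red ring up), so grip it in its upper part.
- bearing_center (a point): Centre of the sealed ball bearing (steel races, dark blue-black seal), second from the top: a flat disc of outer diameter 52 mm, 15 mm thick, about 0.13 kg, loose. z is its axis. In the stack it lies on top of the gear's hub, from 40 to 55 mm above the bench, under the sleeve; its edge overhangs the hub and stands 8 mm above the top of the brass ring.
- ring_center (a point): Centre of the brass synchro ring with small teeth round its edge, third from the top: outer diameter 66 mm, bore 50 mm, 14 mm high, about 0.12 kg, loose. z is its axis. In the stack it lies on the gear's upper face around the hub (42 mm diameter), from 18 to 32 mm above the bench; the hub rises 8 mm above it, so it is lifted straight up off the hub.
- gear_center (a point): Point on the axis of the dark steel gear, bottom part of the stack, 20 mm above its underside (half of its total height of 40 mm). Toothed wheel of outer diameter 96 mm, 18 mm thick, with a round hub of 42 mm diameter that rises 22 mm from the middle of its upper face; about 0.65 kg, loose. z is its axis and points up to the hub. It lies on the bench and is gripped by the hub once the parts above are off.
- housing_mouth (a point): Centre of the mouth of the tail housing's bore, at its top. Grey cast aluminium, fixed, standing upright on its bolt flange (about 138 mm across) and 140 mm high, 62 mm in diameter at the top. z points up along the bore. The mouth is a funnel, 47 mm wide at the top and narrowing over 7 mm to the bore of 36 mm; at 25 mm below the mouth a shoulder stops the sleeve, whose red ring then begins level with the mouth.
- tray: Red plastic scrap tray, fixed, 130 x 130 mm, 10 mm high with walls and floor 4 mm thick. Origin at the centre of its underside; inner floor 4 mm above it. x and y run along its sides.
- plate: Black-grey stone surface plate, fixed, 120 x 120 mm, flat top 22 mm above the bench. Origin at the centre, on the bench. x and y run along its sides.
- dish: Round stainless steel parts dish, fixed, 153 mm across its rim, 24 mm high, flat inner floor of about 130 mm diameter, 3 mm above the bench. Origin at the centre of its underside.
- mug: Black and steel travel mug with a handle (+y side), 80 mm in diameter, 175 mm high, loose. A bystander, not to be disturbed. Origin at the centre of its underside.
- ratchet: Steel ratchet lying on the bench, 255 mm long, 25 mm high, loose; x runs along it, towards its head. A bystander, not to be disturbed. Origin near the middle of its underside.
Mind the look-alikes: they are no part of the job. There is more than one size of the part that bears bearing_center; the job needs the largest.

How it is judged:
By the outcome, as a careful person would: the job done as asked, in the order asked, and still so for the second after the job is handed in, with the robot touching nothing.
It also fails if it takes over 120 s, if anything falls off the work surface, if the arm or the gripper's body presses on something with over 40 N, if the wrist force passes 120 N, or if a joint passes its speed limit or range.

### The arm

A 7-joint arm with a two-finger parallel gripper is mounted at the origin on the work surface. World frame = base frame: x ahead of the robot, y to its left, z up, the work surface at z = 0. Lengths are in m, angles in rad, forces in N, time in s.
With the tool pointing down it reaches from about 0.425 to 0.925 m from the base axis. Payload 6.8 kg.
Tool frame: the origin (TCP) lies at the very end of the fingers, on their centre line; the grasp point (between the pads) lies r.pinch_z behind it (r.pinch_z is the distance from the TCP to the grasp point, in m); z points along the fingers, y is the line along which they close (so a half turn about z gives the same grasp; the last joint's range is limited). The gripper opens to 85 mm and grips with 20 to 120 N. Pads are 22 mm wide; open, the fingers measure 114 mm over their backs; the gripper's body (76 mm by 85 mm) begins 54 mm behind the grasp point. The pads swing forward as they close: fully open they stand 13 mm farther back than shut.
Start: joints at [1.124, 0.477, 0.022, 1.555, -0.011, 1.109, -0.083], TCP at [0.224, -0.637, 0.231] pointing down, gripper open.
Joint ranges: [-2.96, 2.96], [-0.34, 2.1], [-1.41, 1.46], [0.24, 2.44], [-1.37, 4.51], [0.17, 1.92], [-2.96, 2.96]. Speed limits (rad/s): [2.39, 2.39, 3.14, 3.14, 3.14, 3.14, 3.14].

### API

Orientations are given as a rotation vector (axis times angle).
In Python, from bench import status, grab_frame, camera_model, r gives the robot as it stands. The module is installed in compiled form; this text tells all that it offers.
- The arm moves only by the shell command python3 -m creep 'ROWS' [FORCE]. ROWS is text: rows parted by semicolons, each of 7 numbers parted by spaces: the turn, a rotation vector about the tool's x, y, z in rad, then the shift along the tool's x, y, z in mm, then the opening, from -1 (shut) to 1 (fully open). In form: rx ry rz tx ty tz fingers; .... A call has 1 to 10 rows; each row is the pose to reach, as a shift and turn from the pose commanded when the call began, along the tool's axes at that moment; what a row does not reach only later rows make up. A row lasts 1/8 s, in which the tool goes at most 62.5 mm and 10.7 degrees, less where a joint would pass 70% of its speed; a pose out of reach is approached as far as the arm can. A call with a gripper value outside its range is refused whole. The fingers move at their own pace and stop on an object; FORCE is the grip in N (left out, the last holds). Time passes only in rows, so rows that repeat a pose let the fingers close. It gives the time, the measured TCP pose, the force, the opening and the grip force at its end, in the units of the state.
- status.get_obs(): the state, without advancing time (a new reading comes with each control period).
- grab_frame(name): name is "side" or "top"; returns (picture, depth): 384x512x3 uint8, red, green, blue; 384x512 float32, m along the optical axis (not along the pixel's ray), 0 where there is no reading.
- camera_model(name): a dict with "K" (3x3 intrinsics, pixels), "rvec" (rotation vector, rad) and "tvec" (3), from world to camera coordinates, as OpenCV has them. Camera axes: x right, y down, z forward; pixel columns grow to the right and rows downward; lengths in m; the calibration is good to about 2 mm. A picture is of the moment at which its call begins. camera_model takes no time and is no camera call.
- r.hand_in(): hands the job in; it is judged then, once.
The state is a dict: "clock": time; "joints": joint angles; "qvel": joint speeds; "tau": joint torques, N m; "tcp_pos": TCP position; "orientation": TCP orientation; "contact_force": force on the tool from outside, world axes, zero at the start; "moment": the same for the moment, N m; "grip_width": finger opening in m; "gripper_force": force on a finger pad.
Only numpy, scipy, OpenCV 4.12 (cv2) and the standard library are available. Lean on these libraries where they do the work, as an engineer would, in place of code of your own. Each camera call takes 0.05 s, during which the arm holds its last target. There are 200 camera calls.

## Working session

There is one attempt and no reset: what is moved stays moved. The work goes in short steps, Python scripts to look and compute and a shell command to move; the robot and the scene stay as the last step left them, time stands still between calls to the robot, and variables do not carry over. Pictures are saved under pics/ and viewed, at most 14 in all, crops included, and the job is handed in when it is done.

```bash
mkdir -p pics; ls
python3 - <<'E'
from bench import status, grab_frame, camera_model, r
import cv2,numpy as np
s=status.get_obs(); print({k:np.round(v,4).tolist() for k,v in s.items()}, r.pinch_z)
for n in("side","top"):
    p,d=grab_frame(n); cv2.imwrite(f"pics/{n}0.png",p[:,:,::-1]); np.save(f"{n}0.npy",d); np.save(f"{n}0p.npy",p)
    m=camera_model(n); R=cv2.Rodrigues(np.array(m["rvec"]))[0]
    print(n,m["K"],"pos",-R.T@np.array(m["tvec"]).ravel(),"axes",np.round(R,3).tolist())
E
```

```text
pics
{'clock': 0.0, 'joints': [1.1239, 0.4778, 0.0224, 1.5564, -0.0115, 1.1093, -0.0831], 'qvel': [-0.001, 0.0002, -0.0, 0.0009, 0.0001, 0.0001, -0.0007], 'tau': [0.0003, -59.6449, 1.6079, -28.1188, 0.0124, 0.0094, -0.0], 'tcp_pos': [0.2241, -0.6361, 0.2303], 'orientation': [-3.0949, -0.5294, 0.0007], 'contact_force': [-0.1054, 0.0666, -0.8237], 'moment': [0.0252, -0.0145, -0.0513], 'gripper_force': 0.0, 'grip_width': 0.0854} 0.0187
side [[481.16228349   0.         254.67341773]
 [  0.         481.16228349 195.35687688]
 [  0.           0.           1.        ]] pos [ 0.36792452 -0.93969463  0.81173561] axes [[0.971, -0.239, -0.009], [-0.148, -0.57, -0.808], [0.188, 0.786, -0.589]]
top [[442.61477618   0.         248.14297998]
 [  0.         442.61477618 186.40820388]
 [  0.           0.           1.        ]] pos [ 0.36542699 -0.01430458  1.24428282] axes [[0.031, -1.0, 0.005], [-0.973, -0.031, -0.229], [0.229, 0.003, -0.973]]
```

View pics/top0.png

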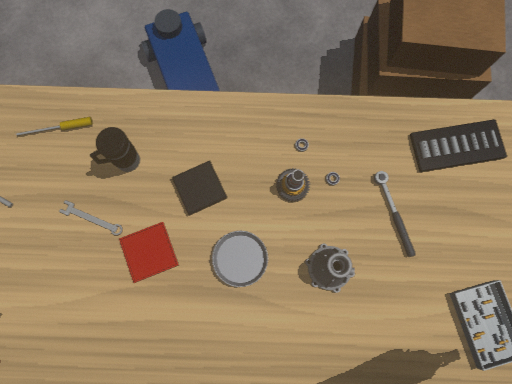

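View pics/side0.png

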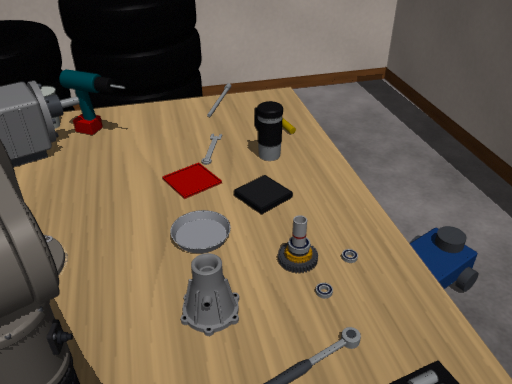

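Top view: stack around (293,185) with the sleeve top at (298,174), housing mouth (339,264), dish (239,259), plate (199,188), tray (149,252), mug (116,152), ratchet (395,215). The small bearings at (301,145) and (332,179) are the look-alikes. The arm is out of the way in both views.

```bash
cat > h.py <<'E'
import cv2,numpy as np
from bench import status, grab_frame, camera_model, r
from scipy.spatial.transform import Rotation as Ro
def cam(n):
    m=camera_model(n); R=cv2.Rodrigues(np.array(m["rvec"]))[0]; return np.array(m["K"]),R,np.array(m["tvec"]).ravel()
def cloud(n,d):
    K,R,t=cam(n); v,u=np.mgrid[:d.shape[0],:d.shape[1]]
    P=np.stack([(u-K[0,2])/K[0,0]*d,(v-K[1,2])/K[1,1]*d,d],-1)
    W=(P-t)@R; W[d<=0]=np.nan; return W
def ray(n,uv,z):
    K,R,t=cam(n); c=-R.T@t; uv=np.atleast_2d(uv).astype(float)
    w=np.c_[(uv[:,0]-K[0,2])/K[0,0],(uv[:,1]-K[1,2])/K[1,1],np.ones(len(uv))]@R
    return c+w*((z-c[2])/w[:,2])[:,None]
def pix(n,P):
    K,R,t=cam(n); q=(np.atleast_2d(P)@R.T+t)@K.T; return q[:,:2]/q[:,2:]
def tool(dxyz):  # world shift (m) -> tool axes mm
    s=status.get_obs(); return np.round(Ro.from_rotvec(s["orientation"]).inv().apply(dxyz)*1e3,1)
def grasp(): # grasp point world
    s=status.get_obs(); R=Ro.from_rotvec(s["orientation"]); return s["tcp_pos"]-R.apply([0,0,r.pinch_z])
E
python3 - <<'E'
from h import *
T={n:(np.load(n+"0p.npy"),np.load(n+"0.npy")) for n in("top","side")}
def win(n,c,w,lo,hi,tag):
    W=cloud(n,T[n][1]); u,v=c; S=W[v-w:v+w,u-w:u+w].reshape(-1,3); S=S[(S[:,2]>lo)&(S[:,2]<hi)]
    if len(S)<4: print(n,tag,len(S)); return
    c,rad=cv2.minEnclosingCircle(S[:,:2].astype(np.float32))
    print(n,tag,len(S),"mec",np.round(c,4),round(rad,4),"mean",np.round(S.mean(0),4))
win("top",(298,174),8,.11,.14,"sleeve top"); win("side",(299,222),10,.11,.14,"sleeve top")
win("top",(293,185),20,.045,.062,"bearing top"); 
win("top",(293,185),30,.024,.036,"ring top"); 
win("top",(293,185),30,.011,.023,"gear top"); win("side",(298,258),30,.011,.023,"gear top")
win("top",(339,264),14,.13,.15,"mouth"); win("side",(206,262),20,.13,.15,"mouth")
win("top",(239,259),40,.016,.03,"dish rim"); win("side",(200,232),40,.016,.03,"dish rim")
win("top",(199,188),40,.017,.03,"plate"); win("side",(263,194),40,.017,.03,"plate")
for n in T:
    hsv=cv2.cvtColor(T[n][0],cv2.COLOR_RGB2HSV)
    m=((hsv[...,1]>180)&((hsv[...,0]<5)|(hsv[...,0]>174))&(hsv[...,2]>80)).astype(np.uint8)
    c=max([x for x in cv2.findContours(m,0,2)[0] if True],key=lambda x:cv2.contourArea(x) if (n=="top" or x[:,0,0].min()>150) else 0)
    P=ray(n,c[:,0],.01)[:,:2].astype(np.float32); print(n,"tray",cv2.minAreaRect(P))
    K=T[n][0].max(2)<60
    pc={"top":(199,188),"side":(263,194)}[n]
    W=cloud(n,T[n][1]); u,v=pc; S=W[v-40:v+40,u-40:u+40].reshape(-1,3); k=K[v-40:v+40,u-40:u+40].ravel(); S=S[k&(S[:,2]>.018)&(S[:,2]<.027)]
    print(n,"plate",len(S),cv2.minAreaRect(S[:,:2].astype(np.float32)) if len(S) else 0)
W=cloud("top",T["top"][1]); print("bench z",np.nanmedian(W[300:330,100:300,2])); 
for n,p in(("top",(116,140)),): print("mug top",W[133:145,105:125].reshape(-1,3)[W[133:145,105:125,2].ravel()>.15].mean(0))
b=cv2.resize(T["side"][0][200:280,250:350],None,fx=6,fy=6,interpolation=2)[...,::-1]; a=cv2.resize(T["top"][0][150:220,255:355],None,fx=6,fy=6,interpolation=2)[...,::-1]
cv2.imwrite("pics/c0.png",np.vstack([a[:,:],b])[:600*2:1][::2,::1] if 0 else cv2.resize(np.vstack([a,b]),(400,600)))
E
```

```text
top sleeve top 67 mec [ 0.6641 -0.1401] 0.0166 mean [ 0.6639 -0.1396  0.1217]
side sleeve top 161 mec [ 0.662  -0.1382] 0.018 mean [ 0.6626 -0.1403  0.1198]
top bearing top 140 mec [ 0.6657 -0.1385] 0.0261 mean [ 0.6598 -0.1343  0.0546]
top ring top 112 mec [ 0.6637 -0.1379] 0.0466 mean [ 0.6523 -0.134   0.0305]
top gear top 397 mec [ 0.6646 -0.1393] 0.0484 mean [ 0.6574 -0.135   0.0178]
side gear top 489 mec [ 0.6716 -0.1694] 0.083 mean [ 0.6583 -0.1579  0.0174]
top mouth 349 mec [ 0.4346 -0.2427] 0.0312 mean [ 0.4341 -0.2425  0.1389]
side mouth 481 mec [ 0.4335 -0.2426] 0.0322 mean [ 0.4328 -0.2442  0.1381]
top dish rim 416 mec [0.4516 0.0046] 0.0765 mean [0.452  0.0054 0.022 ]
side dish rim 458 mec [0.4889 0.0455] 0.1327 mean [0.4547 0.0283 0.022 ]
top plate 1725 mec [0.647  0.1285] 0.0828 mean [0.6463 0.1276 0.0227]
side plate 1231 mec [0.6307 0.1444] 0.2078 mean [0.6427 0.1267 0.0229]
top tray ((0.4621640741825104, 0.25969773530960083), (0.12793298065662384, 0.12646350264549255), 23.511560440063477)
top plate 3 ((0.5894026756286621, 0.11053957045078278), (0.0010319622233510017, 0.06743001937866211), 26.6710205078125)
side tray ((0.4610633850097656, 0.2576027810573578), (0.13247375190258026, 0.13722902536392212), 23.663307189941406)
side plate 1092 ((0.637266993522644, 0.1869966685771942), (0.14924517273902893, 0.2707114517688751), 8.703973770141602)
bench z 0.00040360138860488467
mug top [0.7312002  0.33210591 0.1747559 ]
```

View pics/c0.png

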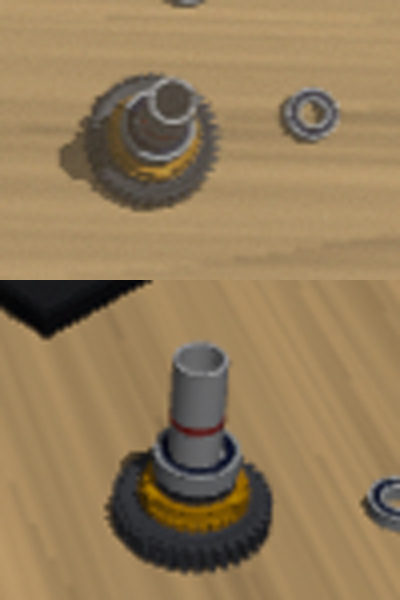

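The crop shows the stack intact and coaxial: sleeve on the bearing, brass ring, then gear, all near (0.664, -0.1395). The two cameras agree on position to about 2 mm. I'll move above the stack with the tool yaw squared to the world axes.

```bash
python3 -m creep '0 0 .339 290 -161 0 0.6;0 0 .339 290 -161 0 0.6;0 0 .339 290 -161 0 0.6;0 0 .339 290 -161 0 0.6;0 0 .339 580 -322 0 0.6;0 0 .339 580 -322 0 0.6;0 0 .339 580 -322 0 0.6;0 0 .339 580 -322 0 0.6;0 0 .339 580 -322 0 0.6;0 0 .339 580 -322 0 0.6' 40; python3 -c "
from h import *
s=status.get_obs();print(s['joints'],s['grip_width'],grasp(),Ro.from_rotvec(s['orientation']).as_matrix().round(3).tolist())"
```

```text
clock: 1.35
tcp_pos: [0.6398, -0.1674, 0.231]
orientation: [3.141, -0.001, -0.001]
contact_force: [0.2, -1.0, -0.1]
grip_width: 0.0684
gripper_force: 0.0
[ 0.23600164  0.45833718 -0.10392676  1.58401745  0.05166035  1.10245557
 -1.45183158] 0.0684115869722046 [ 0.63978635 -0.16736349  0.24967418] [[1.0, -0.0, -0.001], [-0.0, -1.0, -0.0], [-0.001, 0.0, -1.0]]
```

```bash
python3 -m creep '0 0 0 0 0 0 0.2;0 0 0 0 0 0 0.2;0 0 0 0 0 0 0.2;0 0 0 0 0 0 0.2'
python3 - <<'E'
from h import *
p,d=grab_frame("side"); cv2.imwrite("pics/s1.png",cv2.resize(p[100:300,200:420],None,fx=3,fy=3)[...,::-1])
print(status.get_obs()['tcp_pos'])
E
```

```text
clock: 1.85
tcp_pos: [0.6381, -0.1706, 0.2314]
orientation: [3.141, -0.004, -0.0]
contact_force: [0.3, 0.1, -0.1]
grip_width: 0.0511
gripper_force: 0.0
[ 0.63832298 -0.17024736  0.2314676 ]
```

View pics/s1.png

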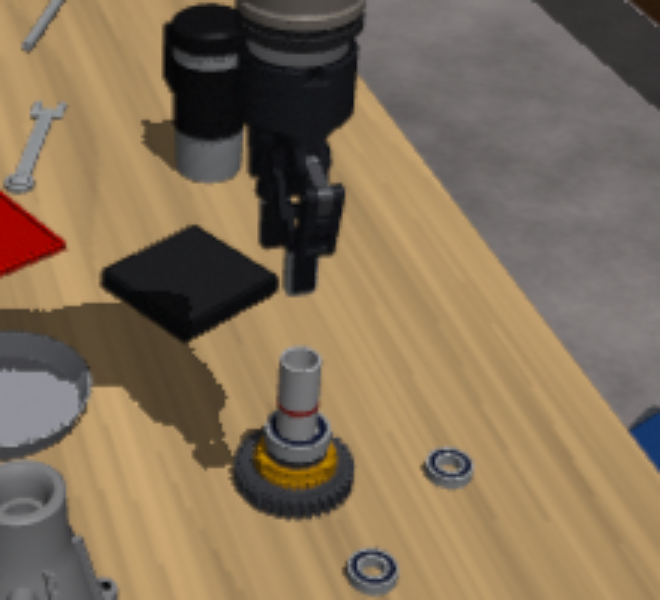

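Fingers (crop ~(300,280)) hang just in front of the stack, with nothing in the way. Next: centre over the sleeve, then descend around its upper part.

```bash
python3 -m creep '0 0 0 26 -31 0 0.2;0 0 0 26 -31 0 0.2;0 0 0 26 -31 0 0.2;0 0 0 26 -31 30 0.2;0 0 0 26 -31 60 0.2;0 0 0 26 -31 85 0.2;0 0 0 26 -31 110 0.2;0 0 0 26 -31 130 0.2;0 0 0 26 -31 139 0.2;0 0 0 26 -31 139 0.2'
```

```text
clock: 3.15
tcp_pos: [0.6647, -0.1382, 0.092]
orientation: [3.142, -0.001, -0.001]
contact_force: [0.0, -0.9, 0.5]
grip_width: 0.0514
gripper_force: 0.0
```

```bash
python3 -m creep '0 0 0 0 0 0 0;0 0 0 0 0 0 0'
python3 - <<'E'
from h import *
for n,(u,v) in(("side",(299,230)),("top",(296,178))):
    p,d=grab_frame(n); cv2.imwrite(f"pics/{n}2.png",cv2.resize(p[v-50:v+50,u-60:u+60],None,fx=5,fy=5)[...,::-1])
print(pix("side",[[.664,-.1395,.09]]),status.get_obs()['tcp_pos'])
E
```

```text
clock: 3.4
tcp_pos: [0.6656, -0.138, 0.0933]
orientation: [3.141, -0.0, 0.003]
contact_force: [-0.5, -1.0, 0.1]
grip_width: 0.0426
gripper_force: 0.0
[[299.34521188 231.59596125]] [ 0.66528872 -0.13798727  0.09301053]
```

View pics/side2.png

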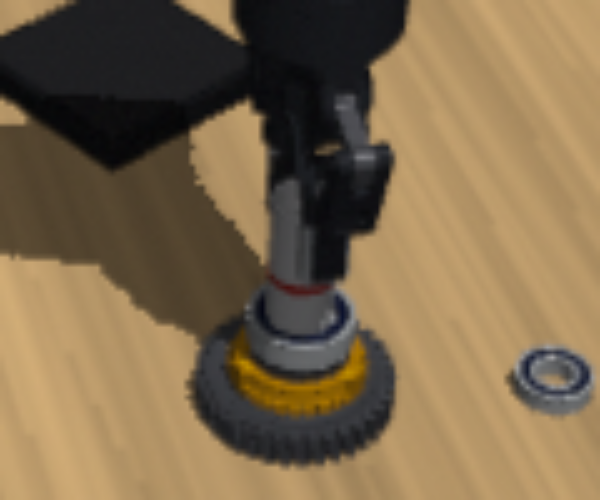

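The fingers straddle the sleeve above the red ring (crop (300,285)). The near finger looks shifted right of the sleeve axis, so I'll check with depth.

Run:
```python
from h import *
for n in("side","top"):
    p,d=grab_frame(n); W=cloud(n,d); ok=(W[...,2]>.095)&(W[...,2]<.122)&(abs(W[...,0]-.665)<.05)&(abs(W[...,1]+.138)<.06)
    dark=p.max(2)<70
    for t,m in(("dark",ok&dark),("light",ok&~dark)):
        S=W[m]; print(n,t,len(S))
        if len(S): print(np.percentile(S,[2,25,50,75,98],axis=0).round(4).tolist())
print(pix("side",[[.654,-.16,.094],[.676,-.16,.094],[.654,-.175,.094],[.676,-.175,.094]])-[239,180])
```

```text
side dark 96
[[0.6486, -0.174, 0.0983], [0.6542, -0.1713, 0.1075], [0.6583, -0.1661, 0.114], [0.6644, -0.1455, 0.1192], [0.6705, -0.1148, 0.1214]]
side light 72
[[0.6472, -0.1663, 0.0952], [0.6508, -0.1513, 0.1032], [0.6538, -0.1471, 0.1097], [0.657, -0.1279, 0.1161], [0.6752, -0.1121, 0.1217]]
top dark 4
[[0.6579, -0.1104, 0.1114], [0.6579, -0.1086, 0.1117], [0.6588, -0.1065, 0.1133], [0.6603, -0.105, 0.115], [0.662, -0.1049, 0.1157]]
top light 17
[[0.6504, -0.1326, 0.0951], [0.6538, -0.1297, 0.1017], [0.6549, -0.1264, 0.1047], [0.6577, -0.1166, 0.1123], [0.6617, -0.1082, 0.1174]]
[[59.03527507 56.65809218]
 [68.27264077 55.07404177]
 [61.10822462 60.92834067]
 [70.43839183 59.31070901]]
```

View pics/top2.png

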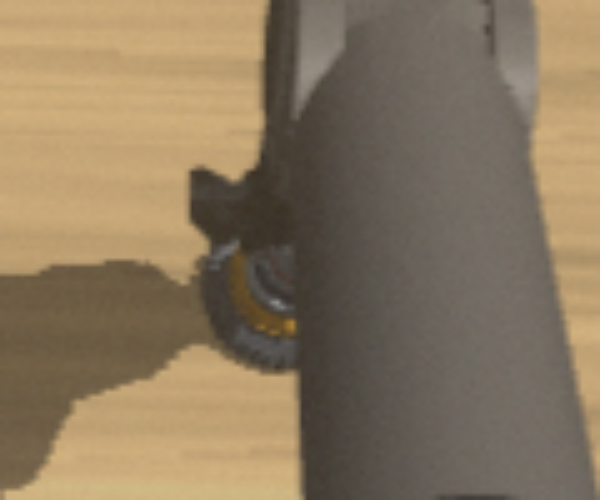

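Near finger pixels (62–70) match the projection for the expected pose (61–70), so the alignment is good. The arm hides the stack from the top camera. Closing with a 1 mm correction.

```bash
python3 -m creep '0 0 0 -1 1.3 0 0;0 0 0 -1 1.3 0 0;0 0 0 -1 1.3 0 -0.2;0 0 0 -1 1.3 0 -0.4;0 0 0 -1 1.3 0 -0.5;0 0 0 -1 1.3 0 -0.5;0 0 0 -1 1.3 0 -0.5' 40; python3 -m creep '0 0 0 0 0 -5 -.5;0 0 0 0 0 -15 -.5;0 0 0 0 0 -35 -.5;0 0 0 0 0 -60 -.5;0 0 0 0 0 -85 -.5;0 0 0 0 0 -110 -.5;0 0 0 0 0 -130 -.5;0 0 0 0 0 -140 -.5;0 0 0 0 0 -140 -.5;0 0 0 0 0 -140 -.5'
python3 - <<'E'
from h import *
p,d=grab_frame("side"); cv2.imwrite("pics/side3.png",cv2.resize(p[120:280,220:380],None,fx=3.5,fy=3.5)[...,::-1])
E
```

```text
clock: 4.47
tcp_pos: [0.664, -0.1392, 0.0924]
orientation: [3.142, -0.0, 0.0]
contact_force: [0.4, 0.1, 2.2]
grip_width: 0.0312
gripper_force: 39.7
clock: 5.72
tcp_pos: [0.6633, -0.1391, 0.2312]
orientation: [-3.141, 0.0, 0.003]
contact_force: [0.4, -0.2, -0.6]
grip_width: 0.0309
gripper_force: 39.6
```

View pics/side3.png

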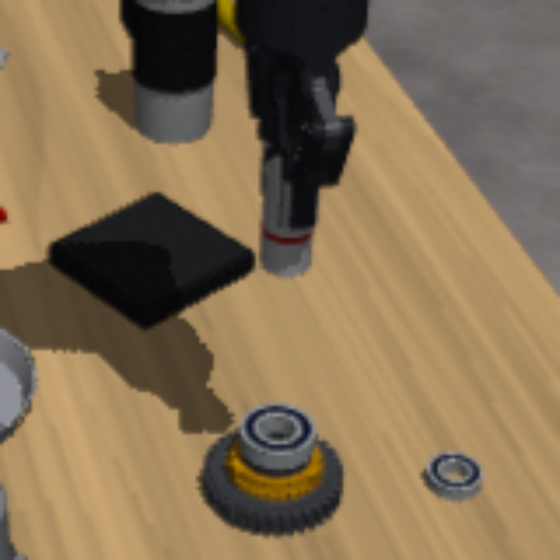

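The sleeve is held upright with the red ring below the fingertips, and the bearing, ring and gear are undisturbed. Carrying it to above the housing.

```bash
python3 -m creep '0 0 0 -15 7 0 -.5;0 0 0 -45 20 0 -.5;0 0 0 -80 36 0 -.5;0 0 0 -115 52 0 -.5;0 0 0 -150 68 0 -.5;0 0 0 -185 84 0 -.5;0 0 0 -215 97 0 -.5;0 0 0 -229 103.5 0 -.5;0 0 0 -229 103.5 0 -.5;0 0 0 -229 103.5 0 -.5'; python3 -m creep '0 0 0 0 0 0 -.5;0 0 0 0 0 20 -.5;0 0 0 0 0 40 -.5;0 0 0 0 0 40 -.5;0 0 0 0 0 40 -.5';python3 - <<'E'
from h import *
for n,(u,v) in(("side",(206,240)),("top",(339,255))):
    p,d=grab_frame(n); cv2.imwrite(f"pics/{n}4.png",cv2.resize(p[v-50:v+50,u-60:u+60],None,fx=5,fy=5)[...,::-1])
    W=cloud(n,d); q=(W[...,2]>.12)&(W[...,2]<.137+.02)&(abs(W[...,0]-.434)<.05)&(abs(W[...,1]+.243)<.05)
    print(n,pix(n,[[.434,-.2427,.14],[.434,-.2427,.156]])-[u-60,v-50])
print(status.get_obs()['tcp_pos'])
E
```

```text
clock: 7.02
tcp_pos: [0.4361, -0.242, 0.2324]
orientation: [-3.141, -0.002, -0.001]
contact_force: [-0.5, 0.0, -1.5]
grip_width: 0.0309
gripper_force: 39.6
clock: 7.65
tcp_pos: [0.4357, -0.2426, 0.1929]
orientation: [3.141, 0.001, 0.001]
contact_force: [0.7, 0.1, -1.2]
grip_width: 0.031
gripper_force: 39.7
side [[60.27422142 73.77075687]
 [59.71985764 67.87688956]]
top [[60.57473724 59.90785883]
 [61.93135251 59.53652384]]
[ 0.43565755 -0.24282119  0.19317903]
```

View pics/side4.png

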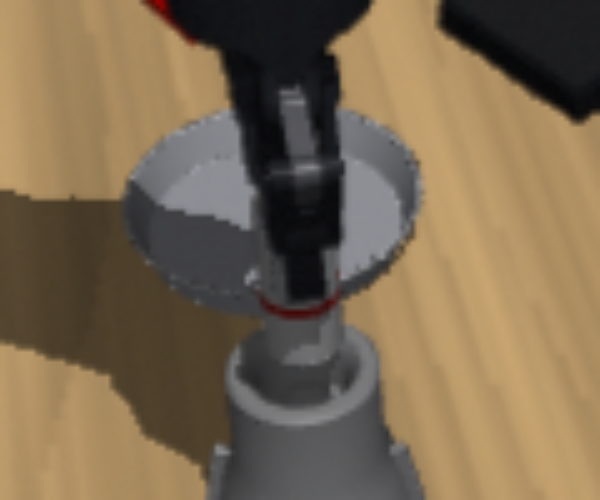

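View pics/top4.png

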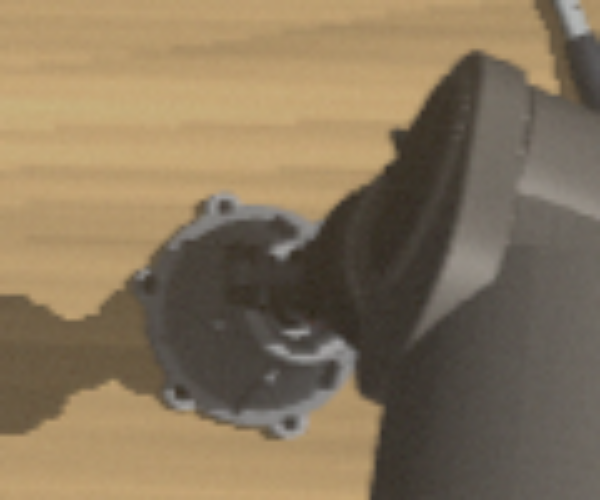

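Side view: sleeve axis at column ~302 of the crop, mouth centre at ~(303,372), so they line up. Descending slowly, watching the force.

```bash
python3 -m creep '0 0 0 -1.5 0 0 -.5;0 0 0 -1.5 0 5 -.5;0 0 0 -1.5 0 10 -.5;0 0 0 -1.5 0 15 -.5;0 0 0 -1.5 0 20 -.5;0 0 0 -1.5 0 23 -.5;0 0 0 -1.5 0 26 -.5;0 0 0 -1.5 0 28 -.5;0 0 0 -1.5 0 28 -.5'
```

```text
clock: 8.88
tcp_pos: [0.4334, -0.2426, 0.1642]
orientation: [-3.142, 0.0, 0.0]
contact_force: [-1.1, -0.2, -0.7]
grip_width: 0.0312
gripper_force: 39.7
```

```bash
python3 -m creep '0 0 0 0 0 3 -.5;0 0 0 0 0 6 -.5;0 0 0 0 0 8 -.5;0 0 0 0 0 10 -.5;0 0 0 0 0 11 -.5;0 0 0 0 0 12 -.5;0 0 0 0 0 12 -.5'
python3 - <<'E'
from h import *
n,(u,v)="side",(206,240)
p,d=grab_frame(n); cv2.imwrite(f"pics/{n}5.png",cv2.resize(p[v-50:v+50,u-60:u+60],None,fx=5,fy=5)[...,::-1])
E
```

```text
clock: 9.75
tcp_pos: [0.4335, -0.2427, 0.1524]
orientation: [3.142, -0.0, 0.0]
contact_force: [-0.5, -0.2, 0.4]
grip_width: 0.031
gripper_force: 39.9
```

View pics/side5.png

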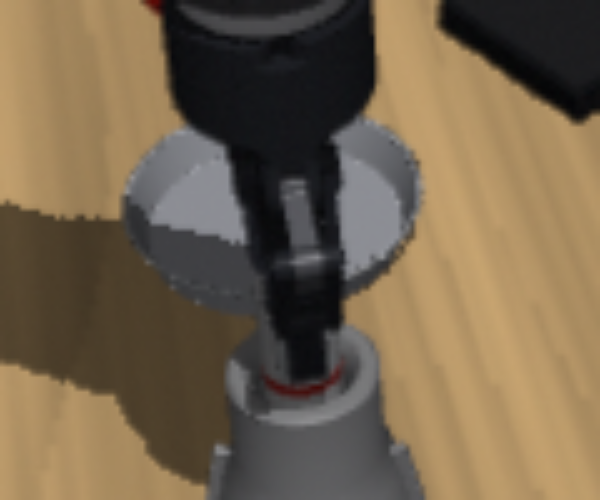

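The red ring is now level with the mouth (crop (303,385)) with no contact yet. I'll ease down to feel the shoulder.

```bash
python3 -m creep '0 0 0 0 0 0.7 -.5;0 0 0 0 0 0.7 -.5;0 0 0 0 0 0.7 -.5'; python3 -m creep '0 0 0 0 0 0.7 -.5;0 0 0 0 0 0.7 -.5;0 0 0 0 0 0.7 -.5'
```

```text
clock: 10.18
tcp_pos: [0.4336, -0.2427, 0.1523]
orientation: [3.141, -0.0, 0.001]
contact_force: [-1.0, 0.4, 6.0]
grip_width: 0.0307
gripper_force: 40.6
clock: 10.55
tcp_pos: [0.4337, -0.2427, 0.1523]
orientation: [3.141, -0.0, 0.001]
contact_force: [-3.8, 0.9, 12.6]
grip_width: 0.0311
gripper_force: 41.2
```

Seated on the shoulder (12.6 N). Relieve the push, release, rise.

```bash
python3 -m creep '0 0 0 0 0 -1.4 -.5;0 0 0 0 0 -1.4 -.3;0 0 0 0 0 -1.4 -.1;0 0 0 0 0 -1.4 0.2;0 0 0 0 0 -1.4 0.2;0 0 0 0 0 -15 .2;0 0 0 0 0 -40 .2;0 0 0 0 0 -75 .2;0 0 0 0 0 -100 .2;0 0 0 0 0 -100 .2'; python3 -m creep '0 0 0 40 -18 0 .5;0 0 0 90 -41 0 .5;0 0 0 140 -63 0 .5;0 0 0 185 -84 0 .5;0 0 0 220 -99 0 .5;0 0 0 230 -103.5 0 .5;0 0 0 230 -103.5 0 .5;0 0 0 230 -103.5 0 .5';python3 - <<'E'
from h import *
T={n:grab_frame(n) for n in("side","top")}
a=T["side"][0][220:300,150:330]; cv2.imwrite("pics/side6.png",cv2.resize(a,None,fx=4,fy=4)[...,::-1])
for n in T:
    W=cloud(n,T[n][1])
    for tag,cx,lo,hi,rr in(("sleeve top",(.434,-.2427),.165,.2,.03),("bearing",(.664,-.1395),.045,.062,.035),("gear",(.664,-.1395),.011,.023,.055)):
        S=W[(W[...,2]>lo)&(W[...,2]<hi)&(np.hypot(W[...,0]-cx[0],W[...,1]-cx[1])<rr)]
        if len(S)>5:
            c,rad=cv2.minEnclosingCircle(S[:,:2].astype(np.float32)); print(n,tag,len(S),np.round(c,4),round(rad,4),S.mean(0).round(4),np.percentile(S[:,2],95).round(4))
E
```

```text
clock: 11.8
tcp_pos: [0.4348, -0.2433, 0.2537]
orientation: [3.139, -0.0, 0.008]
contact_force: [-0.6, -0.2, -0.6]
grip_width: 0.0512
gripper_force: 0.0
clock: 12.8
tcp_pos: [0.6621, -0.1406, 0.2508]
orientation: [3.141, -0.003, -0.002]
contact_force: [-0.1, -0.1, 0.3]
grip_width: 0.0642
gripper_force: 0.0
side sleeve top 257 [ 0.4329 -0.2428] 0.0172 [ 0.4329 -0.2445  0.1775] 0.1866
side bearing 304 [ 0.666 -0.137] 0.0287 [ 0.6639 -0.1406  0.0535] 0.0575
side gear 463 [ 0.6632 -0.1378] 0.0509 [ 0.6564 -0.1529  0.0178] 0.0214
top bearing 217 [ 0.6652 -0.1392] 0.026 [ 0.6649 -0.1379  0.0546] 0.0584
top gear 330 [ 0.6643 -0.1401] 0.0491 [ 0.6598 -0.1247  0.0176] 0.0217
```

View pics/side6.png

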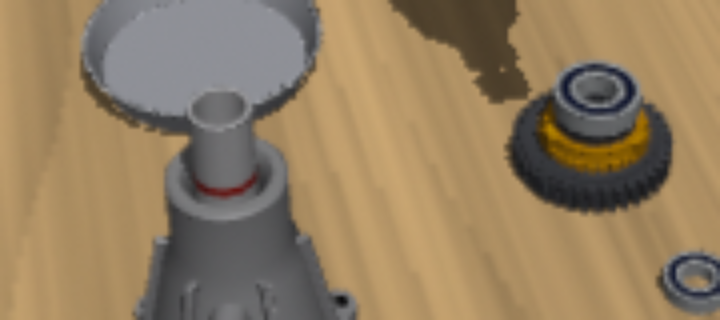

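The sleeve is home: red ring at the mouth, top at z≈0.186, upright. The bearing is exposed at (0.665,-0.139). Descending on it.

```bash
python3 -m creep '0 0 0 2.5 -1.3 30 .55;0 0 0 2.5 -1.3 70 .55;0 0 0 2.5 -1.3 110 .55;0 0 0 2.5 -1.3 145 .55;0 0 0 2.5 -1.3 170 .55;0 0 0 2.5 -1.3 185 .55;0 0 0 2.5 -1.3 195 .55;0 0 0 2.5 -1.3 203 .55;0 0 0 2.5 -1.3 207 .55;0 0 0 2.5 -1.3 207 .55'; python3 -m creep '0 0 0 0 0 2 .55;0 0 0 0 0 4 .55;0 0 0 0 0 4 .55'
```

```text
clock: 14.15
tcp_pos: [0.6661, -0.138, 0.0441]
orientation: [3.141, -0.0, 0.001]
contact_force: [0.9, 0.1, 0.1]
grip_width: 0.0663
gripper_force: 0.0
clock: 14.52
tcp_pos: [0.6658, -0.1379, 0.0398]
orientation: [3.142, -0.0, -0.0]
contact_force: [-0.1, 0.5, -0.2]
grip_width: 0.0663
gripper_force: 0.0
```

```bash
python3 -m creep '0 0 0 -1 1.3 0 .5;0 0 0 -1 1.3 0 .4;0 0 0 -1 1.3 0 .3;0 0 0 -1 1.3 0 0.2;0 0 0 -1 1.3 0 0.05;0 0 0 -1 1.3 0 0;0 0 0 -1 1.3 0 0;0 0 0 -1 1.3 0 0' 40; python3 -m creep '0 0 0 0 0 -2 0;0 0 0 0 0 -5 0;0 0 0 0 0 -12 0;0 0 0 0 0 -25 0;0 0 0 0 0 -45 0;0 0 0 0 0 -70 0;0 0 0 0 0 -95 0;0 0 0 0 0 -110 0;0 0 0 0 0 -110 0;0 0 0 0 0 -110 0'
python3 - <<'E'
from h import *
T=grab_frame("side"); W=cloud("side",T[1])
m=(abs(W[...,0]-.665)<.06)&(abs(W[...,1]+.139)<.06)
for lo,hi in((.012,.022),(.025,.035),(.036,.043),(.045,.06)):
    S=W[m&(W[...,2]>lo)&(W[...,2]<hi)]; print(lo,len(S),S.mean(0).round(4) if len(S) else "")
cv2.imwrite("pics/side7.png",cv2.resize(T[0][140:290,220:400],None,fx=3.5,fy=3.5)[...,::-1])
E
```

```text
clock: 15.52
tcp_pos: [0.6652, -0.1389, 0.0404]
orientation: [-3.141, 0.0, -0.001]
contact_force: [-1.8, 2.0, 5.1]
grip_width: 0.0503
gripper_force: 41.2
clock: 16.77
tcp_pos: [0.6643, -0.1391, 0.1491]
orientation: [-3.141, 0.0, 0.002]
contact_force: [0.9, -0.1, -2.4]
grip_width: 0.0504
gripper_force: 41.7
0.012 452 [ 0.657  -0.1504  0.0179]
0.025 245 [ 0.6612 -0.146   0.0307]
0.036 138 [ 0.6634 -0.1388  0.0402]
0.045 0
```

View pics/side7.png

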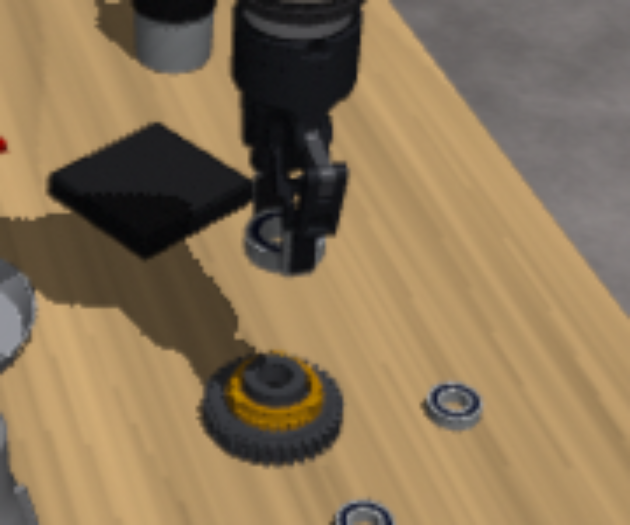

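The bearing is held level and the ring and gear remain in place. Carrying it to the tray at (0.462,0.259).

```bash
python3 -m creep '0 0 0 -6 -12 0 0;0 0 0 -18 -35 0 0;0 0 0 -34 -66 0 0;0 0 0 -50 -98 0 0;0 0 0 -66 -130 0 0;0 0 0 -82 -162 0 0;0 0 0 -98 -194 0 0;0 0 0 -114 -226 0 0;0 0 0 -130 -258 0 0;0 0 0 -146 -290 0 0'; python3 -m creep '0 0 0 -16 -32 0 0;0 0 0 -32 -64 0 0;0 0 0 -46 -92 0 0;0 0 0 -54 -106 0 0;0 0 0 -56 -108 0 0;0 0 0 -56 -108 0 0;0 0 0 -56 -108 0 0'
```

```text
clock: 18.08
tcp_pos: [0.5173, 0.1525, 0.1495]
orientation: [3.142, 0.001, -0.002]
contact_force: [-0.3, -0.3, -1.4]
grip_width: 0.0502
gripper_force: 41.7
clock: 18.95
tcp_pos: [0.4637, 0.2575, 0.1498]
orientation: [3.141, -0.004, 0.0]
contact_force: [-0.5, 0.3, -1.4]
grip_width: 0.0504
gripper_force: 41.7
```

```bash
python3 -m creep '0 0 0 -1.5 -1.5 20 0;0 0 0 -1.5 -1.5 50 0;0 0 0 -1.5 -1.5 80 0;0 0 0 -1.5 -1.5 105 0;0 0 0 -1.5 -1.5 122 0;0 0 0 -1.5 -1.5 132 0;0 0 0 -1.5 -1.5 138 0;0 0 0 -1.5 -1.5 141 0;0 0 0 -1.5 -1.5 142 0;0 0 0 -1.5 -1.5 142 0'; python3 -m creep '0 0 0 0 0 0.8 0;0 0 0 0 0 1.5 0;0 0 0 0 0 1.5 0;0 0 0 0 0 1.5 0'
```

```text
clock: 20.2
tcp_pos: [0.4618, 0.2605, 0.0083]
orientation: [-3.141, 0.0, -0.001]
contact_force: [0.2, 0.3, -1.5]
grip_width: 0.0503
gripper_force: 41.7
clock: 20.7
tcp_pos: [0.4615, 0.2603, 0.0064]
orientation: [3.142, -0.0, 0.0]
contact_force: [0.7, 0.5, -1.2]
grip_width: 0.0502
gripper_force: 41.7
```

```bash
python3 -m creep '0 0 0 0 0.8 0.8 0;0 0 0 0 0.8 1.5 0;0 0 0 0 0.8 1.5 0;0 0 0 0 0.8 1.5 0'; python3 -m creep '0 0 0 0 0 0.6 0;0 0 0 0 0 0.6 0;0 0 0 0 0 0.6 0'
```

```text
clock: 21.2
tcp_pos: [0.4615, 0.2596, 0.0049]
orientation: [-3.142, 0.0, -0.0]
contact_force: [0.6, -0.0, -1.2]
grip_width: 0.0503
gripper_force: 41.7
clock: 21.58
tcp_pos: [0.4616, 0.2596, 0.0044]
orientation: [-3.142, 0.0, -0.0]
contact_force: [-0.3, 0.1, 1.8]
grip_width: 0.0504
gripper_force: 41.9
```

Contact has begun (force went from -1.2 to +1.8 N) at the height I calculated. Press a hair more, then release and rise.

```bash
python3 -m creep '0 0 0 0 0 0.5 0;0 0 0 0 0 0.5 0;0 0 0 0 0 0.5 .2;0 0 0 0 0 0.3 .35;0 0 0 0 0 0 .55;0 0 0 0 0 0 .55;0 0 0 0 0 -15 .55;0 0 0 0 0 -50 .7;0 0 0 0 0 -100 .8;0 0 0 0 0 -150 .8'; python3 -m creep '0 0 0 20 40 0 .8;0 0 0 46 92 0 .8;0 0 0 70 140 0 .8;0 0 0 95 190 0 .8;0 0 0 120 238 0 .8;0 0 0 145 286 0 .8;0 0 0 170 334 0 .8;0 0 0 190 374 0 .8;0 0 0 203 398 0 .8;0 0 0 203 398 0 .8';python3 -m creep '0 0 0 0 0 0 .85;0 0 0 0 0 0 .85'
python3 - <<'E'
from h import *
T={n:grab_frame(n) for n in("side","top")}
for n in T:
    W=cloud(n,T[n][1])
    for tag,cx,lo,hi,rr in(("bearing",(.4618,.2592),.0145,.025,.05),("hub",(.664,-.1395),.036,.047,.035),("ring",(.664,-.1395),.026,.035,.04),("gear",(.664,-.1395),.011,.023,.055)):
        S=W[(W[...,2]>lo)&(W[...,2]<hi)&(np.hypot(W[...,0]-cx[0],W[...,1]-cx[1])<rr)]
        if len(S)>5:
            c,rad=cv2.minEnclosingCircle(S[:,:2].astype(np.float32)); print(n,tag,len(S),np.round(c,4),round(rad,4),S.mean(0).round(4))
    hsv=cv2.cvtColor(T[n][0],cv2.COLOR_RGB2HSV); m=(hsv[...,0]>15)&(hsv[...,0]<30)&(hsv[...,1]>190)&(np.hypot(W[...,0]-.664,W[...,1]+.139)<.05)
    S=W[m]; print(n,"brass",len(S)); 
    if len(S)>5: c,rad=cv2.minEnclosingCircle(S[S[:,2]>.02][:,:2].astype(np.float32)); print(c,rad)
E
```

```text
clock: 22.82
tcp_pos: [0.4613, 0.2595, 0.1567]
orientation: [-3.141, 0.0, -0.001]
contact_force: [0.7, 1.1, 0.0]
grip_width: 0.0768
gripper_force: 0.0
clock: 24.08
tcp_pos: [0.6647, -0.1417, 0.155]
orientation: [3.14, -0.007, 0.001]
contact_force: [0.2, 0.6, -0.6]
grip_width: 0.0769
gripper_force: 0.0
clock: 24.32
tcp_pos: [0.6642, -0.1366, 0.1547]
orientation: [-3.141, -0.003, 0.0]
contact_force: [-0.6, 0.8, -1.1]
grip_width: 0.0787
gripper_force: 0.0
side bearing 142 [0.4643 0.2571] 0.0303 [0.4606 0.2564 0.019 ]
side hub 148 [ 0.6699 -0.1371] 0.028 [ 0.6632 -0.1382  0.0403]
side ring 226 [ 0.6639 -0.1373] 0.0353 [ 0.6606 -0.1457  0.0311]
side gear 492 [ 0.6626 -0.1368] 0.0508 [ 0.6572 -0.151   0.0179]
side brass 224
(0.6620112657546997, -0.13675354421138763) 0.03639734163880348
top bearing 218 [0.4623 0.2574] 0.0265 [0.4627 0.2569 0.019 ]
top hub 82 [ 0.6652 -0.1369] 0.029 [ 0.6641 -0.1305  0.0403]
top ring 94 [ 0.6637 -0.1346] 0.0323 [ 0.6611 -0.1265  0.0309]
top gear 293 [ 0.6629 -0.134 ] 0.0468 [ 0.6593 -0.1197  0.0182]
top brass 0
```

The bearing lies flat in the tray at (0.462,0.257), about 2 mm from the centre. Before taking the ring I'll check how far back the fingertips sit at this opening.

Run:
```python
from h import *
p,d=grab_frame("side"); W=cloud("side",d); s=status.get_obs()
m=(abs(W[...,0]-.664)<.03)&(abs(W[...,1]+.138)<.075)&(W[...,2]>.13)&(W[...,2]<.21)
S=W[m]; near=S[S[:,1]<-.17]; far=S[S[:,1]>-.11]
print(s['tcp_pos'],s['grip_width'],len(near),np.percentile(near,[1,3,10],axis=0).round(4),len(far),np.percentile(far[:,2],[1,3,10]) if len(far) else '')
```

```text
[ 0.66432467 -0.1374602   0.15454212] 0.0790273423333636 126 [[ 0.6517 -0.1912  0.1658]
 [ 0.6521 -0.1909  0.1678]
 [ 0.6528 -0.1901  0.1734]] 125 [0.16723474 0.16779087 0.17001616]
```

The tips are 11 mm behind the TCP at 79 mm, as modelled. Descending to TCP z≈0.0155, which puts the tips at about 0.022 when closed on the ring.

```bash
python3 -m creep '0 0 0 0 0 20 .85;0 0 0 0 0 50 .85;0 0 0 0 0 80 .85;0 0 0 0 0 105 .85;0 0 0 0 0 120 .85;0 0 0 0 0 129 .85;0 0 0 0 0 134 .85;0 0 0 0 0 138 .85;0 0 0 0 0 139 .85;0 0 0 0 0 139 .85'; python3 -m creep '0 0 0 0 0 0 .75;0 0 0 0 0 0 .7;0 0 0 0 0 0 .65;0 0 0 0 0 0 .6;0 0 0 0 0 0 .5;0 0 0 0 0 0 .4;0 0 0 0 0 0 .4;0 0 0 0 0 0 .4' 40
```

```text
clock: 25.72
tcp_pos: [0.6647, -0.1386, 0.0157]
orientation: [3.141, -0.0, 0.001]
contact_force: [0.1, 1.1, -0.1]
grip_width: 0.0787
gripper_force: 0.0
clock: 26.72
tcp_pos: [0.6646, -0.1381, 0.016]
orientation: [-3.141, -0.0, -0.0]
contact_force: [-1.2, 0.4, 5.5]
grip_width: 0.0641
gripper_force: 42.7
```

Ring gripped (64 mm, 43 N). Lift straight up off the hub.

```bash
python3 -m creep '0 0 0 0 0 -2 .4;0 0 0 0 0 -5 .4;0 0 0 0 0 -10 .4;0 0 0 0 0 -18 .4;0 0 0 0 0 -28 .4;0 0 0 0 0 -45 .4;0 0 0 0 0 -70 .4;0 0 0 0 0 -95 .4;0 0 0 0 0 -110 .4;0 0 0 0 0 -110 .4'
python3 - <<'E'
from h import *
T={n:grab_frame(n) for n in("side","top")}
for n in T:
    W=cloud(n,T[n][1])
    for tag,cx,lo,hi,rr in(("hub",(.664,-.138),.036,.045,.035),("ring?",(.664,-.138),.026,.034,.04),("gear",(.664,-.138),.011,.023,.055)):
        S=W[(W[...,2]>lo)&(W[...,2]<hi)&(np.hypot(W[...,0]-cx[0],W[...,1]-cx[1])<rr)]
        if len(S)>5:
            c,rad=cv2.minEnclosingCircle(S[:,:2].astype(np.float32)); print(n,tag,len(S),np.round(c,4),round(rad,4),S.mean(0).round(4))
cv2.imwrite("pics/side8.png",cv2.resize(T["side"][0][140:290,220:400],None,fx=3.5,fy=3.5)[...,::-1])
E
```

```text
clock: 27.98
tcp_pos: [0.6653, -0.1387, 0.127]
orientation: [3.141, -0.001, 0.005]
contact_force: [-0.2, 1.0, -2.1]
grip_width: 0.0643
gripper_force: 44.5
side hub 149 [ 0.6653 -0.1353] 0.0241 [ 0.663  -0.1386  0.0401]
side ring? 64 [ 0.6618 -0.1401] 0.021 [ 0.6606 -0.1438  0.0298]
side gear 670 [ 0.6635 -0.1378] 0.0504 [ 0.6597 -0.1475  0.0179]
top hub 59 [ 0.6635 -0.1361] 0.0204 [ 0.6613 -0.1322  0.0403]
top ring? 13 [ 0.6608 -0.1358] 0.0185 [ 0.6573 -0.1345  0.0304]
top gear 298 [ 0.657  -0.1256] 0.0441 [ 0.6518 -0.1188  0.0178]
```

View pics/side8.png

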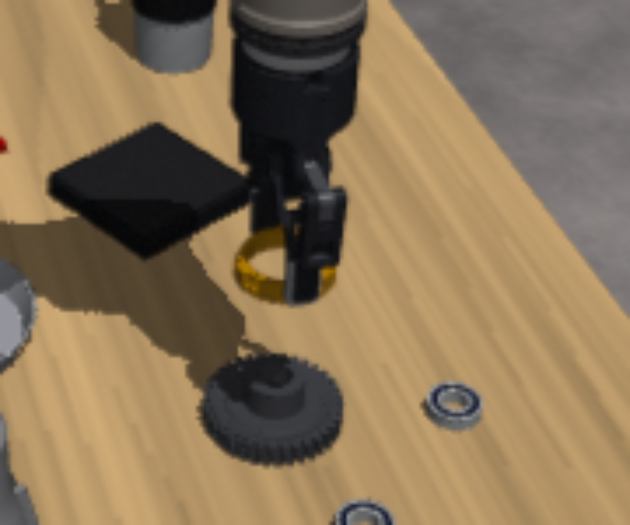

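The ring is held level and the gear is still in place. Over to the plate at (0.6465,0.128).

```bash
python3 -m creep '0 0 0 -1 -12 0 .4;0 0 0 -3 -38 0 .4;0 0 0 -6 -72 0 .4;0 0 0 -8 -108 0 .4;0 0 0 -10 -144 0 .4;0 0 0 -13 -180 0 .4;0 0 0 -15 -216 0 .4;0 0 0 -17 -246 0 .4;0 0 0 -18.5 -263 0 .4;0 0 0 -18.5 -266.5 0 .4'; python3 -m creep '0 0 0 0 0 0 .4;0 0 0 0 0 20 .4;0 0 0 0 0 45 .4;0 0 0 0 0 70 .4;0 0 0 0 0 87 .4;0 0 0 0 0 97 .4;0 0 0 0 0 102 .4;0 0 0 0 0 104 .4;0 0 0 0 0 104 .4'
```

```text
clock: 29.32
tcp_pos: [0.6453, 0.1295, 0.1248]
orientation: [-3.141, -0.003, 0.002]
contact_force: [1.2, -0.9, -0.6]
grip_width: 0.0646
gripper_force: 44.5
clock: 30.45
tcp_pos: [0.6464, 0.1281, 0.0219]
orientation: [-3.141, 0.0, -0.002]
contact_force: [0.0, 0.2, -1.1]
grip_width: 0.0645
gripper_force: 44.5
```

```bash
python3 -m creep '0 0 0 0 0 0.7 .4;0 0 0 0 0 1.3 .4;0 0 0 0 0 1.3 .4;0 0 0 0 0 1.3 .4'; python3 -m creep '0 0 0 0 0 0.6 .4;0 0 0 0 0 0.6 .4;0 0 0 0 0 0.6 .4'
```

```text
clock: 30.95
tcp_pos: [0.646, 0.128, 0.0201]
orientation: [3.142, -0.0, 0.0]
contact_force: [-0.4, -0.1, -0.3]
grip_width: 0.0646
gripper_force: 44.5
clock: 31.32
tcp_pos: [0.646, 0.128, 0.02]
orientation: [3.142, -0.0, 0.0]
contact_force: [-3.0, -0.6, 5.9]
grip_width: 0.0644
gripper_force: 45.1
```

Contact on the plate. Release, rise, return over the gear.

```bash
python3 -m creep '0 0 0 0 0 -0.2 .4;0 0 0 0 0 -0.2 .55;0 0 0 0 0 -0.2 .7;0 0 0 0 0 -0.2 .85;0 0 0 0 0 -0.2 .85;0 0 0 0 0 -15 .85;0 0 0 0 0 -45 .8;0 0 0 0 0 -85 .7;0 0 0 0 0 -120 .6;0 0 0 0 0 -120 .5'; python3 -m creep '0 0 0 2 25 0 .4;0 0 0 4 65 0 .4;0 0 0 7 110 0 .4;0 0 0 10 155 0 .4;0 0 0 14 200 0 .4;0 0 0 17 240 0 .4;0 0 0 18 260 0 .4;0 0 0 18 266 0 .4;0 0 0 18 266 0 .4;0 0 0 18 266 0 .4'
python3 - <<'E'
from h import *
T={n:grab_frame(n) for n in("side","top")}
for n in T:
    W=cloud(n,T[n][1])
    for tag,cx,lo,hi,rr in(("ring",(.6465,.128),.031,.042,.05),("hub",(.664,-.138),.036,.045,.03),("gear",(.664,-.138),.011,.023,.055)):
        S=W[(W[...,2]>lo)&(W[...,2]<hi)&(np.hypot(W[...,0]-cx[0],W[...,1]-cx[1])<rr)]
        if len(S)>5:
            c,rad=cv2.minEnclosingCircle(S[:,:2].astype(np.float32)); print(n,tag,len(S),np.round(c,4),round(rad,4),S.mean(0).round(4))
print(status.get_obs()['tcp_pos'])
E
```

```text
clock: 32.58
tcp_pos: [0.6485, 0.1287, 0.1441]
orientation: [-3.14, 0.001, -0.012]
contact_force: [0.1, -0.1, -0.3]
grip_width: 0.0641
gripper_force: 0.0
clock: 33.83
tcp_pos: [0.6641, -0.1355, 0.1394]
orientation: [-3.14, -0.004, -0.0]
contact_force: [0.4, 0.9, 0.4]
grip_width: 0.0601
gripper_force: 0.0
side ring 143 [0.646  0.1274] 0.0346 [0.6444 0.1224 0.0359]
side hub 147 [ 0.6613 -0.1371] 0.0239 [ 0.6631 -0.1383  0.04  ]
side gear 662 [ 0.6634 -0.1373] 0.0502 [ 0.6593 -0.1473  0.0179]
top ring 148 [0.6469 0.1257] 0.0331 [0.6458 0.1256 0.0361]
top hub 66 [ 0.6639 -0.1363] 0.0195 [ 0.6641 -0.1299  0.0403]
top gear 343 [ 0.659  -0.1292] 0.0442 [ 0.6566 -0.1196  0.0181]
[ 0.66410034 -0.13619935  0.13945327]
```

The ring lies flat in the middle of the plate. Gear hub at (0.664,-0.138); descending for the hub grip.

```bash
python3 -m creep '0 0 0 0 0 20 .4;0 0 0 0 0 45 .4;0 0 0 0 0 70 .4;0 0 0 0 0 90 .4;0 0 0 0 0 104 .4;0 0 0 0 0 112 .4;0 0 0 0 0 117 .4;0 0 0 0 0 120 .4;0 0 0 0 0 120 .4;0 0 0 0 0 120 .4'; python3 -m creep '0 0 0 0 0 0 .3;0 0 0 0 0 0 .2;0 0 0 0 0 0 .1;0 0 0 0 0 0 0;0 0 0 0 0 0 -.1;0 0 0 0 0 0 -.2;0 0 0 0 0 0 -.3;0 0 0 0 0 0 -.3;0 0 0 0 0 0 -.3' 80
```

```text
clock: 35.17
tcp_pos: [0.6642, -0.1381, 0.0199]
orientation: [3.141, -0.0, 0.001]
contact_force: [-0.7, -0.6, 1.4]
grip_width: 0.0599
gripper_force: 0.0
clock: 36.3
tcp_pos: [0.664, -0.1373, 0.0201]
orientation: [-3.141, -0.0, -0.0]
contact_force: [-1.8, 1.0, 5.7]
grip_width: 0.0396
gripper_force: 79.7
```

```bash
python3 -m creep '0 0 0 0 0 -2 -.3;0 0 0 0 0 -5 -.3;0 0 0 0 0 -11 -.3;0 0 0 0 0 -20 -.3;0 0 0 0 0 -35 -.3;0 0 0 0 0 -55 -.3;0 0 0 0 0 -75 -.3;0 0 0 0 0 -88 -.3;0 0 0 0 0 -90 -.3;0 0 0 0 0 -90 -.3'; python3 -m creep '0 0 0 -9 -6 0 -.3;0 0 0 -30 -20 0 -.3;0 0 0 -57 -38 0 -.3;0 0 0 -87 -58 0 -.3;0 0 0 -117 -78 0 -.3;0 0 0 -147 -98 0 -.3;0 0 0 -177 -118 0 -.3;0 0 0 -200 -134 0 -.3;0 0 0 -212 -142 0 -.3;0 0 0 -212 -142 0 -.3'; python3 -m creep '0 0 0 0 0 0 -.3;0 0 0 0 0 0 -.3;0 0 0 0 0 0 -.3'
python3 - <<'E'
from h import *
T=grab_frame("side"); cv2.imwrite("pics/side9.png",cv2.resize(T[0][130:310,130:330],None,fx=3,fy=3)[...,::-1])
W=cloud("top",grab_frame("top")[1]); S=W[(W[...,2]>.09)&(W[...,2]<.115)&(np.hypot(W[...,0]-.452,W[...,1]-.0046)<.06)]
print(len(S), S[:,:2].min(0),S[:,:2].max(0))
E
```

```text
clock: 37.55
tcp_pos: [0.6635, -0.138, 0.109]
orientation: [-3.142, 0.0, 0.001]
contact_force: [0.4, 1.0, -7.1]
grip_width: 0.0394
gripper_force: 81.6
clock: 38.8
tcp_pos: [0.4514, 0.0044, 0.1094]
orientation: [3.141, 0.002, -0.0]
contact_force: [0.8, -0.6, -7.4]
grip_width: 0.0392
gripper_force: 81.7
clock: 39.17
tcp_pos: [0.4524, 0.0036, 0.1094]
orientation: [3.142, -0.002, 0.0]
contact_force: [0.2, 0.5, -7.8]
grip_width: 0.0395
gripper_force: 81.7Traceback (most recent call last):
  File "<stdin>", line 4, in <module>
    return umr_minimum(a, axis, None, out, keepdims, initial, where)
ValueError: zero-size array to reduction operation minimum which has no identity
```

View pics/side9.png

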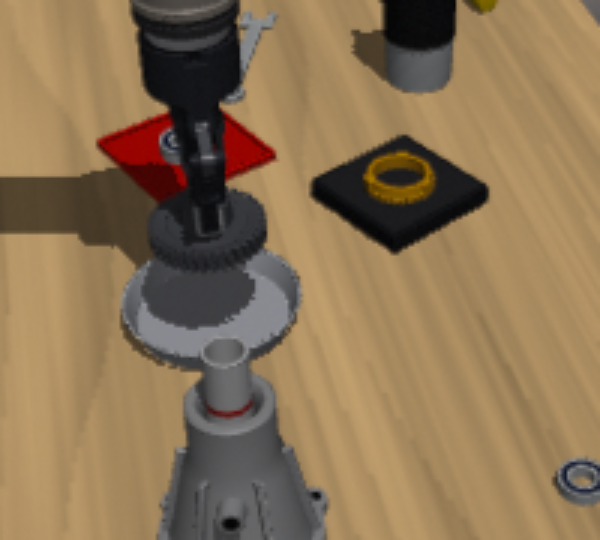

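The gear hangs level above the dish, with the ring on the plate, the bearing in the tray and the sleeve home. Lowering it.

```bash
python3 -m creep '0 0 0 -0.5 -1 12 -.3;0 0 0 -0.5 -1 30 -.3;0 0 0 -0.5 -1 48 -.3;0 0 0 -0.5 -1 63 -.3;0 0 0 -0.5 -1 73 -.3;0 0 0 -0.5 -1 79 -.3;0 0 0 -0.5 -1 82 -.3;0 0 0 -0.5 -1 84 -.3;0 0 0 -0.5 -1 84 -.3;0 0 0 -0.5 -1 84 -.3'; python3 -m creep '0 0 0 0 0 0.8 -.3;0 0 0 0 0 1.5 -.3;0 0 0 0 0 1.5 -.3;0 0 0 0 0 1.5 -.3'
```

```text
clock: 40.52
tcp_pos: [0.4517, 0.005, 0.0257]
orientation: [-3.142, 0.0, -0.001]
contact_force: [0.0, 0.3, -7.8]
grip_width: 0.0398
gripper_force: 81.6
clock: 41.02
tcp_pos: [0.4515, 0.005, 0.0239]
orientation: [3.142, -0.0, -0.0]
contact_force: [0.2, -0.4, -8.3]
grip_width: 0.0396
gripper_force: 81.6
```

```bash
python3 -m creep '0 0 0 0 0 0.5 -.3;0 0 0 0 0 1 -.3;0 0 0 0 0 1 -.3;0 0 0 0 0 1 -.3'; python3 -m creep '0 0 0 0 0 0.5 -.3;0 0 0 0 0 0.5 -.3;0 0 0 0 0 0.5 -.3'
```

```text
clock: 41.52
tcp_pos: [0.4515, 0.005, 0.023]
orientation: [3.142, -0.0, 0.0]
contact_force: [-1.7, -0.1, -1.6]
grip_width: 0.0395
gripper_force: 82.3
clock: 41.9
tcp_pos: [0.4515, 0.0049, 0.023]
orientation: [3.141, -0.001, 0.0]
contact_force: [-2.7, -1.1, 6.6]
grip_width: 0.0394
gripper_force: 83.4
```

Down on the dish floor. Release, rise clear, and check everything.

```bash
python3 -m creep '0 0 0 0 0 -0.3 -.25;0 0 0 0 0 -0.3 -.1;0 0 0 0 0 -0.3 .1;0 0 0 0 0 -0.3 .25;0 0 0 0 0 -0.3 .3;0 0 0 0 0 -15 .3;0 0 0 0 0 -45 .3;0 0 0 0 0 -90 .3;0 0 0 0 0 -150 .3;0 0 0 0 0 -200 .3'; python3 -m creep '0 0 0 0 0 0 .3;0 0 0 0 0 0 .3;0 0 0 0 0 0 .3;0 0 0 0 0 0 .3'
python3 - <<'E'
from h import *
T={n:grab_frame(n) for n in("side","top")}
for n in T:
    W=cloud(n,T[n][1])
    for tag,cx,lo,hi,rr in(("gear",(.4516,.0046),.018,.024,.056),("hub",(.4516,.0046),.038,.048,.04),("ring",(.6465,.128),.031,.042,.05),("bearing",(.4618,.2592),.0145,.025,.05),("sleeve",(.434,-.2427),.165,.2,.03),("mug",(.731,.332),.16,.19,.06)):
        S=W[(W[...,2]>lo)&(W[...,2]<hi)&(np.hypot(W[...,0]-cx[0],W[...,1]-cx[1])<rr)]
        if len(S)>5:
            c,rad=cv2.minEnclosingCircle(S[:,:2].astype(np.float32)); print(n,tag,len(S),np.round(c,4),round(rad,4),S.mean(0).round(4))
# ratchet changed pixels vs start (top)
a=np.load("top0p.npy").astype(int); b=T["top"][0].astype(int); print("ratchet diff",(abs(a-b).max(2)[165:260,370:420]>40).sum())
E
```

```text
clock: 43.15
tcp_pos: [0.4514, 0.0051, 0.2257]
orientation: [-3.141, 0.0, -0.004]
contact_force: [0.3, -0.5, -0.4]
grip_width: 0.0554
gripper_force: 0.0
clock: 43.65
tcp_pos: [0.4507, 0.005, 0.2214]
orientation: [3.141, -0.0, -0.004]
contact_force: [-0.1, 0.5, 0.2]
grip_width: 0.0553
gripper_force: 0.0
side gear 443 [0.4511 0.0041] 0.0491 [ 0.4494 -0.0048  0.0212]
side hub 142 [0.451  0.0048] 0.0228 [0.4507 0.0029 0.043 ]
side ring 138 [0.6467 0.1256] 0.0344 [0.6444 0.1231 0.0357]
side bearing 140 [0.4617 0.2582] 0.0292 [0.4605 0.2568 0.0191]
side sleeve 258 [ 0.4346 -0.2439] 0.0176 [ 0.4326 -0.2448  0.1776]
side mug 336 [0.7211 0.3402] 0.0424 [0.7199 0.3313 0.1725]
top ring 145 [0.6462 0.1254] 0.0333 [0.6455 0.1251 0.0361]
top bearing 215 [0.4634 0.2573] 0.0261 [0.4626 0.2568 0.0189]
top sleeve 89 [ 0.4338 -0.2433] 0.0158 [ 0.4336 -0.2431  0.1799]
top mug 770 [0.7239 0.3419] 0.041 [0.722  0.339  0.1738]
ratchet diff 0
```

```bash
python3 -c "
from bench import r
print(r.hand_in())"
```

```text
the job is handed in; nothing more can be done
None
```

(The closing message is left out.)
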